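# Clamp the specimen mould with the removable crank

### The job

Clamp the specimen mould in the small bench press: fit the loose crank fully home on the press's square shaft and wind it clockwise until the sprung foot bears firmly on the mould, with a clamping force of about 50 N. Then lift the crank off and stand it upright in its parking tray again. Never force the crank down on the shaft or overtighten the clamp, and leave everything else where it is.

Things in the scene. Friction and masses are not known exactly. Their poses are not given: they have to be found in the camera images.
- press: White bench press, fixed. Base 200 x 120 x 20 mm with a gear housing 75 x 80 mm rising from it to a round steel collar (42 mm wide, top at 150 mm). Origin on the table under the axis of the upright square shaft; the mould stands 90 mm from it along the press's +x. Nothing but shaft and crank stands above the collar.
- seat (a point): Centre of the collar's top, 150 mm above the table, on the shaft's axis; axes as the press's. A fitted crank's hub rests here.
- shaft (a joint): How far the shaft has been wound clockwise (seen from above), rad, 0 at the start, 0 to 7.5; not its absolute angle. Each rad lowers the clamp 6 mm. It cannot turn anticlockwise from 0. It drags with 0.5 N m and stays where it is left; each newton of clamping adds 0.006 N m: at the knob 7.1 N when winding freely, 4.3 N more at 50 N.
- foot: Sprung steel foot disc 36 mm wide under the clamp arm, which reaches out of the housing along the press's +x. It moves only up and down. Spring 8 N per mm, up to 12 mm. Origin coincides with the press's origin when the clamp is fully up and moves down with the foot; refer to foot_face for the disc.
- foot_face (a point): Centre of the foot's lower face, 98 mm above the table when the clamp is fully up, 90 mm from the shaft axis along the press's +x.
- mould: Cylindrical aluminium specimen mould, 50 mm wide, 45 mm high, about 0.5 kg, standing loose on a round dark stand on the press base under the foot. The stand's height differs from run to run. Origin: centre of its lower face.
- crank: Loose steel crank, about 0.35 kg, starting upright in its tray. Origin: centre of the hub's lower face, z up. Hub 36 x 36 x 36 mm with a square socket 16 mm wide, 25.5 mm deep, open below, walls parallel to the crank's x and y. A flat arm 18 mm wide (26 to 36 mm above the origin) runs along +x to the knob.
- knob (a point): Point on the axis of the crank's free-spinning upright knob, 25 mm wide and 44 mm tall (38 to 82 mm above the crank's origin); the point is 60 mm above the crank's origin and 70 mm along its +x.
- tray: Fixed grey parking tray for the crank, 150 x 150 mm, rim 14 mm high, walls 4 mm. Origin: centre of its underside.
- tray_in (a point): Centre of the tray's inner floor, on which the crank's hub stands.
- slide_box: White slide box 85 x 50 x 26 mm, loose, between press and tray; leave it. Origin: centre of its underside.
- dish: Clear dish 60 mm wide, 16 mm high, loose, between press and tray; leave it. Origin: centre of its underside.
- amber_bottle: Amber bottle 56 mm wide, 110 mm high, loose, behind; leave it. Origin: centre of its underside.
- reagent: White bottle 44 mm wide, 85 mm high, loose, behind; leave it. Origin: centre of its underside.
- shaft_tip (a point): Centre of the square steel shaft's top end, 24 mm above the seat. Shaft 14 x 14 mm, plain end. This point's axes are the press's, not the shaft's: the flats stand at any angle to the press, which is not measured; find it by feel (turning clockwise under a light push until the crank drops) or by sight.
- grip_block (a point): Centre of the square steel grip block on top of the crank's hub: 22 x 22 mm, from 36 to 68 mm above the crank's origin, sides parallel to the crank's x and y; this point is 52 mm above the origin.
Not all that is in view belongs to the job. What is shaped like the crank but blue is not meant. Of the things that look like the tray, take the one that is farthest to the robot's left at the start.

How it is judged:
By the outcome, as a careful person would: the job done as asked, in the order asked, and still so for the second after the job is handed in, with the robot touching nothing.
It also fails if it takes over 72 s, if anything falls off the work surface, if the arm or the gripper's body presses on something with over 40 N, if the wrist force passes 120 N, or if a joint passes its speed limit or range.

### The arm

A 6-joint arm with a two-finger parallel gripper is mounted at the origin on the work surface. World frame = base frame: x ahead of the robot, y to its left, z up, the work surface at z = 0. Lengths are in mm, angles in degrees, forces in N, time in s.
With the tool pointing down it reaches from about 300 to 850 mm from the base axis. Payload 4.2 kg.
Tool frame: the origin (TCP) lies between the finger pads; the fingertips stand ahead of it and the grasp point (between the pads) lies 8 mm behind it (env.tip_reach is the x of the fingertips in the tool frame, in mm); x points along the fingers, y is the direction in which the jaws open and shut, and the axes are right-handed (so a half turn about x gives the same grasp; the last joint's range is limited). The gripper opens to 91 mm and grips with 3 to 60 N. Pads are 32 mm wide; open, the fingers measure 118 mm over their backs; the gripper's body (76 mm by 178 mm) begins 60 mm behind the grasp point.
Start: joints at [-67.208, 18.312, 89.639, -0, 72.044, -1.146], TCP at [233.311, -525.555, 224.976] pointing down, gripper open.
Joint ranges: [-177.97, 177.97], [-48.28, 115.42], [12.27, 149.76], [-77.06, 257.06], [2.81, 150.46], [-146.56, 146.56]. Speed limits (degrees/s): [147.25, 147.25, 180, 180, 180, 180].

### API

Orientations are given as [roll, pitch, yaw] about the fixed x, y, z axes, in that order (R = Rz(yaw) Ry(pitch) Rx(roll)).
In Python, from workcell import env, cams gives the robot as it stands.
- The arm moves only by the tool arm_command, never from a script. Its argument "deltas" is a list of rows, each a list of 3 entries, a list of its own where there are three numbers: the opening, from 0 (shut) to 1 (fully open), then the shift along the world's x, y, z in mm, then the turn about the world's z in rad. A call has 1 to 20 rows; each row is the pose to reach, as a shift and turn from the pose commanded when the call began; what a row does not reach only later rows make up. A row lasts 1/10 s, in which the tool goes at most 50 mm and 8.59 degrees, less where a joint would pass 70% of its speed; a pose out of reach is approached as far as the arm can. A call with a gripper value outside its range is refused whole. The fingers move at their own pace and stop on an object; "grip_force" is the grip in N (left out, the last holds). Time passes only in rows, so rows that repeat a pose let the fingers close. It gives the time, the measured TCP pose, the force and the opening at its end, in the units of the state.
- env.state(): the state, without advancing time (a new reading comes with each control period).
- cams.grab_frame(name): name is "scene" or "top" or "wrist"; returns a dict with "img" (400x640x3 uint8, red, green, blue), "K" (3x3 intrinsics, pixels), "rvec" (rotation vector, rad) and "tvec" (3), from world to camera coordinates, as OpenCV has them. Camera axes: x right, y down, z forward; pixel columns grow to the right and rows downward; lengths in mm; the calibration is good to about 2 mm. The wrist camera is an equidistant fisheye: a pixel r from the principal point sees the ray r / f radians off the axis. A picture is of the moment at which its call begins. There is no depth.
- env.job_done(): hands the job in, once; it reports no verdict.
Trained networks look in a picture, given as the dict that the camera call returned (one of the last four; its "shot" number tells which), for a name from the list of things; names that differ only in an ending like _2 or _b are one class to them, and where a whole thing is asked for, a point or a joint stands for the part that bears it (a point fixed in the world has none). Each returns a list of dicts, best first, with "conf" (0 to 1); they miss things now and then, are a little off and sometimes report something else, mostly with a low value. They report only what shows in the picture. A call takes as long as a camera call. They do not tell look-alikes from the thing itself.
- cams.silhouettes(picture, name): "region" (400x640 bool, what is visible of it) and "centre" ([column, row] in pixels, amid what is visible of it).
The state is a dict: "time_s": time; "qpos": joint angles; "qvel": joint speeds; "effort": joint torques, N m; "ee_pos": TCP position; "ee_rot": TCP orientation; "force": force on the tool from outside, world axes, zero at the start; "torque": the same for the moment, N m; "gripper_width": finger opening in mm.
Only numpy, scipy, OpenCV 4.12 (cv2) and the standard library are available. Lean on these libraries where they do the work, as an engineer would, in place of code of your own. Each camera call takes 0.05 s, during which the arm holds its last target.

## Working session

There is one attempt and no reset: what is moved stays moved. The work goes in short steps, Python scripts to look and compute and a tool call to move; the robot and the scene stay as the last step left them, time stands still between calls to the robot, and variables do not carry over. Pictures are saved under pics/ and viewed, and the job is handed in when it is done.

Besides the shell and the picture viewer there is one more tool, called after "Emit:" as a command line: name --argument value ..., lists and objects as JSON in quotes. arm_command: Moves the arm, as the interface text tells. Its arguments: {"type":"object","properties":{"deltas":{"type":"array","items":{"type":"array"}},"grip_force":{"type":"number"}},"required":["deltas"]}

```bash
ls; mkdir -p pics; python3 - <<'E'
from workcell import env,cams
import cv2
print(env.state(), env.tip_reach)
for n in ["scene","top","wrist"]:
    f=cams.grab_frame(n); cv2.imwrite(f"pics/{n}0.png",f["img"][:,:,::-1]); print(n,f["K"],f["rvec"],f["tvec"])
    for o in ["crank","tray","press"]:
        for d in cams.silhouettes(f,o): print(o,d["conf"],d["centre"],d["region"].sum())
E
```

```text
pics
{'time_s': 0.0, 'qpos': array([-6.72092578e+01,  1.83521991e+01,  8.97058811e+01, -3.63394415e-04,
        7.20435675e+01, -1.14666751e+00]), 'qvel': array([-0.04188282,  0.05725857,  0.01572919, -0.06442234,  0.0138254 ,
       -0.02124193]), 'effort': array([-3.13318553e-03, -4.12461233e+01, -2.31974369e+01,  7.25578750e-02,
        4.59216011e-02, -1.37248207e-04]), 'ee_pos': array([ 233.10558675, -525.10461113,  224.11822493]), 'ee_rot': array([-90.95192322,  89.89835167, 112.98559886]), 'force': array([-0.02433221, -0.10867531, -0.57556425]), 'torque': array([-0.04865991, -0.02943032,  0.03031307]), 'gripper_width': 91.00405052393413} 11.0
scene [[429.65567945   0.         315.23286195]
 [  0.         429.65567945 203.81166672]
 [  0.           0.           1.        ]] [ 1.66886487  1.96559007 -0.76873118] [ 154.97269925 -287.5175136  1477.54608509]
crank 0.59 [295.0, 168.2] 505
tray 0.88 [239.9, 154.0] 1690
tray 0.65 [291.6, 229.0] 1875
tray 0.63 [329.4, 312.2] 845
press 0.98 [404.3, 244.1] 3511
top [[450.79661693   0.         324.73890209]
 [  0.         450.79661693 198.4940151 ]
 [  0.           0.           1.        ]] [ 2.17185506 -2.17472986  0.08614657] [ -48.52750126  532.57220855 1322.34256086]
crank 0.83 [363.6, 213.1] 288
crank 0.55 [360.5, 274.9] 318
crank 0.47 [308.7, 222.5] 484
tray 0.9 [354.4, 209.5] 2138
tray 0.32 [304.7, 223.0] 502
press 0.69 [252.9, 196.1] 2418
press 0.38 [363.0, 212.1] 328
wrist [[309.70691629   0.         320.70192414]
 [  0.         309.70691629 205.00474855]
 [  0.           0.           1.        ]] [-2.45343802  1.59501997  0.19909521] [-575.48381906  -27.97841466  389.59426394]
crank 0.96 [96.9, 41.6] 2057
tray 0.65 [202.5, 126.5] 12642
```

View pics/scene0.png

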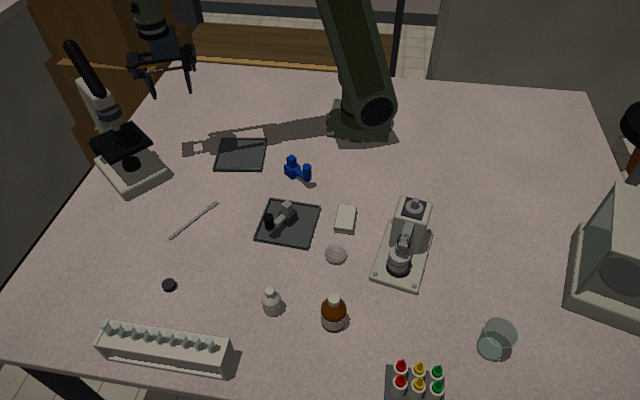

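View pics/top0.png

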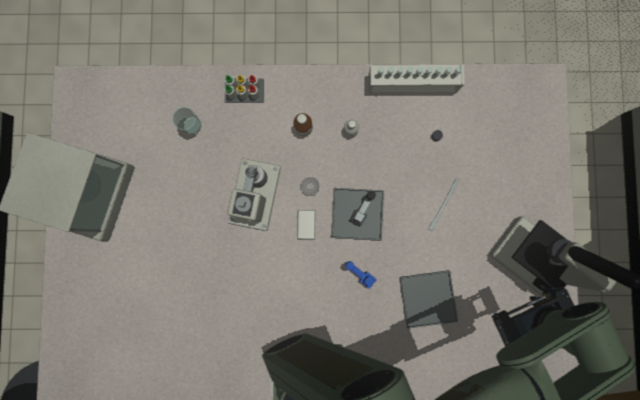

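View pics/wrist0.png

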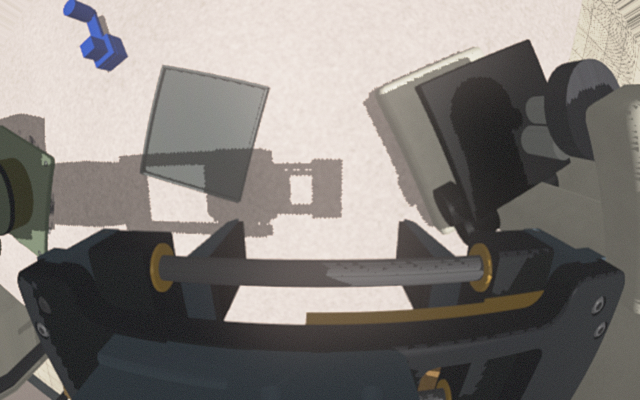

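The top picture shows the crank in the left-hand tray at (357,214), the press at (245,200), the blue decoy at (360,274) and a second, empty tray at (428,298). Next I'll zoom in for coarse positions.

```bash
cat > h.py <<'E'
import numpy as np, cv2
def cam(f):
    R=cv2.Rodrigues(np.array(f["rvec"],float))[0]; t=np.array(f["tvec"],float).ravel(); return R,t,np.array(f["K"],float)
def rays(f,px,fish=False):
    R,t,K=cam(f); p=np.array(px,float).reshape(-1,1,2)
    if fish: n=cv2.fisheye.undistortPoints(p,K,np.zeros(4)).reshape(-1,2)
    else: n=cv2.undistortPoints(p,K,None).reshape(-1,2)
    d=np.c_[n,np.ones(len(n))]@R; return -R.T@t, d
def atz(f,px,z,fish=False):
    c,d=rays(f,px,fish); s=(z-c[2])/d[:,2]; return c+d*s[:,None]
def proj(f,P,fish=False):
    R,t,K=cam(f); P=np.array(P,float).reshape(-1,1,3); r=np.array(f["rvec"],float).reshape(3,1); tt=t.reshape(3,1)
    if fish: return cv2.fisheye.projectPoints(P,r,tt,K,np.zeros(4))[0].reshape(-1,2)
    return cv2.projectPoints(P,r,tt,K,None)[0].reshape(-1,2)
E
python3 - <<'E'
import cv2
a=cv2.imread("pics/top0.png"); cv2.imwrite("pics/t0c.png",cv2.resize(a[150:250,220:400],None,fx=4.4,fy=4.4,interpolation=cv2.INTER_CUBIC))
a=cv2.imread("pics/scene0.png"); cv2.imwrite("pics/s0c.png",cv2.resize(a[185:300,240:440],None,fx=4,fy=4,interpolation=cv2.INTER_CUBIC))
E
```

```text
(no output)
```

View pics/t0c.png

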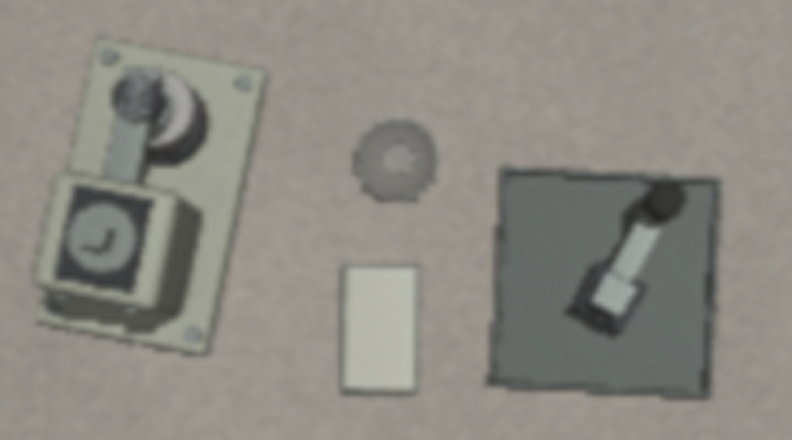

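View pics/s0c.png

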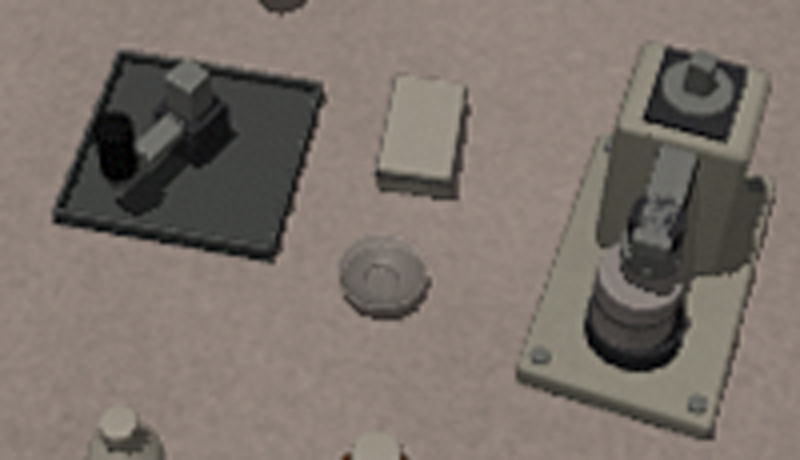

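```bash
python3 - <<'E'
from workcell import env,cams
from h import *
f=cams.grab_frame("top"); g=cams.grab_frame("scene")
T=lambda u,v:(220+u/4.4,150+v/4.4)
S=lambda u,v:(240+u/4,185+v/4)
print("block",atz(f,T(614,292),72),atz(g,S(188,76),72))
print("knob",atz(f,T(663,201),86),atz(g,S(115,120),86))
print("collar",atz(f,T(100,238),150), atz(g,S(698,86),150))
print("footarm",atz(f,T(138,97),120), )
print("tray",atz(f,[T(502,168),T(720,180),T(708,398),T(488,384)],14).round(1))
print("tray s",atz(g,[S(122,52),S(323,92),S(272,262),S(55,222)],14).round(1))
print("base",atz(f,[T(100,38),T(267,70),T(208,354),T(37,322)],20).round(1))
E
```

```text
block [[ 476.70574871 -149.22820989   72.        ]] [[ 479.35581261 -148.93926763   72.        ]]
knob [[ 534.82414511 -180.35252944   86.        ]] [[ 535.05359138 -183.0962645    86.        ]]
collar [[506.6240383  171.43985519 150.        ]] [[508.57848356 169.87029787 150.        ]]
footarm [[598.35642496 154.38210823 120.        ]]
tray [[ 564.4  -77.3   14. ]
 [ 555.9 -226.2   14. ]
 [ 407.6 -216.3   14. ]
 [ 417.2  -67.4   14. ]]
tray s [[ 413.9 -215.2   14. ]
 [ 429.4  -67.8   14. ]
 [ 577.1  -76.7   14. ]
 [ 567.8 -222.7   14. ]]
base [[653.9 198.2  20. ]
 [631.5  83.4  20. ]
 [437.6 121.9  20. ]
 [459.4 238.1  20. ]]
```

```bash
cat >> h.py <<'E'
from scipy.spatial.transform import Rotation as Ro
def toolR(s): return Ro.from_euler('xyz',s["ee_rot"],degrees=True).as_matrix()
def jaw(s):
    y=toolR(s)[:,1]; return np.degrees(np.arctan2(y[1],y[0]))
E
python3 - <<'E'
from workcell import env,cams
from h import *
s=env.state(); f=cams.grab_frame("wrist"); R,t,K=cam(f); c=-R.T@t
T=toolR(s); print(T.round(3), "jaw",jaw(s)); print("cam pos",c,"in tool",T.T@(c-s["ee_pos"]),"cam axes in tool\n",(T.T@R.T).round(3))
print(s["time_s"])
E
```

```text
[[ 0.     0.406 -0.914]
 [-0.    -0.914 -0.406]
 [-1.     0.    -0.   ]] jaw -66.05979789511964
cam pos [ 296.3979089  -497.9755115   384.77558999] in tool [-159.7868176    0.4035444  -68.8383195] cam axes in tool
 [[-0.    -0.246  0.969]
 [ 1.    -0.     0.   ]
 [-0.     0.969  0.246]]
0.7
```

Emit:
arm_command --deltas '[[1,[30,45,10],0.13],[1,[60,90,10],0.27],[1,[90,135,10],0.41],[1,[120,180,10],0.55],[1,[150,225,10],0.69],[1,[180,270,10],0.83],[1,[210,315,10],0.97],[1,[230,350,5],1.11],[1,[240,370,0],1.25],[1,[244,376,0],1.39],[1,[244,376,0],1.53],[1,[244,376,0],1.67],[1,[244,376,0],1.81],[1,[244,376,0],1.95],[1,[244,376,0],2.09],[1,[244,376,0],2.2],[1,[244,376,0],2.22],[1,[244,376,0],2.22]]'

```text
time_s: 2.55
ee_pos: [477.3, -149.5, 225.0]
ee_rot: [48.8, 90.0, 19.8]
force: [0.4, 0.5, 0.4]
gripper_width: 91.6
```

```bash
python3 - <<'E'
from workcell import env,cams
from h import *
s=env.state(); f=cams.grab_frame("wrist"); cv2.imwrite("pics/w1.png",f["img"][:,:,::-1])
np.savez("w1.npz",**{k:f[k] for k in("K","rvec","tvec")})
print(s["time_s"],s["ee_pos"],jaw(s),s["qpos"])
for d in cams.silhouettes(f,"crank"): print(d["conf"],d["centre"])
for n in("grip_block","knob","tray_in"):
    print(n,[(d["conf"],d["centre"],d["region"].sum()) for d in cams.silhouettes(f,n)])
E
```

```text
2.55 [ 477.33137071 -149.53942474  225.03644968] 61.03813159555667 [-1.87168737e+01  1.15599885e+01  9.90536022e+01  7.66152743e-03
  6.93774049e+01 -7.97577027e+01]
0.62 [320.2, 198.4]
0.58 [241.9, 64.6]
grip_block [(0.77, [238.8, 68.1], np.int64(2206)), (0.73, [553.1, 113.1], np.int64(12487)), (0.59, [320.9, 201.8], np.int64(1956)), (0.34, [421.3, 109.9], np.int64(2960))]
knob [(0.83, [238.2, 63.6], np.int64(2344))]
tray_in [(0.96, [116.5, 109.6], np.int64(8598)), (0.79, [337.5, 185.3], np.int64(12329))]
```

View pics/w1.png

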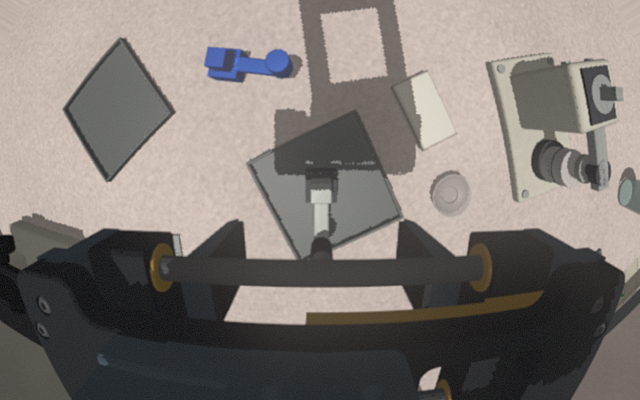

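```bash
python3 - <<'E'
import cv2
a=cv2.imread("pics/w1.png"); cv2.imwrite("pics/w1c.png",cv2.resize(a[140:270,240:410],None,fx=4.5,fy=4.5,interpolation=cv2.INTER_CUBIC))
E
```

```text
(no output)
```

View pics/w1c.png

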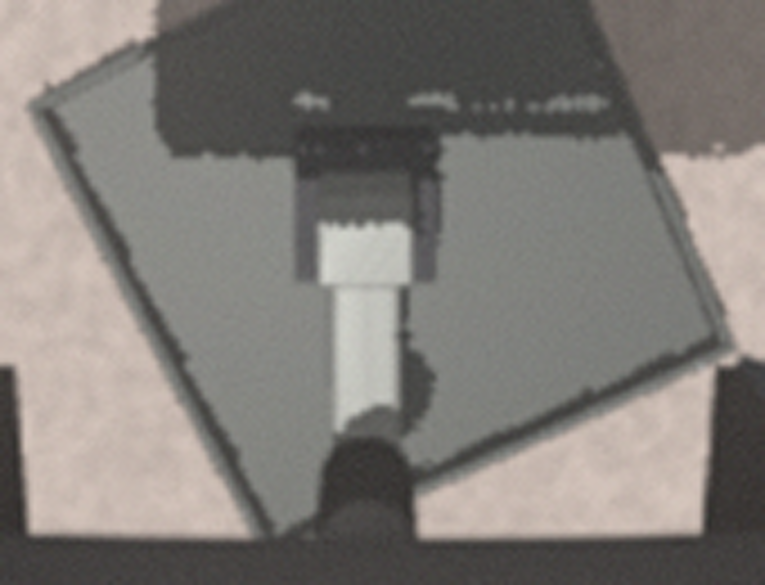

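```bash
python3 - <<'E'
from h import *
f=dict(np.load("w1.npz")); W=lambda u,v:(240+u/4.5,140+v/4.5)
d=np.array([np.cos(np.radians(-29)),np.sin(np.radians(-29))])
for zf in (2,4,6):
    P=atz(f,[W(318,285),W(412,285)],68+zf,1); print(zf,P.round(1),np.linalg.norm(P[0]-P[1]), "centre",P.mean(0)[:2]-11*d, "edge dir",np.degrees(np.arctan2(*(P[0]-P[1])[1::-1])))
    A=atz(f,[W(334,290),W(335,420),W(400,290),W(397,400)],36+zf,1); 
    for i in(0,2): v=A[i+1]-A[i]; print(" arm dir",np.degrees(np.arctan2(v[1],v[0])))
c=atz(f,[W(35,105),W(272,535),W(732,350)],14,1);print(c,np.linalg.norm(c[0]-c[1]),np.linalg.norm(c[2]-c[1]),(c[0]+c[2])/2)
E
```

```text
2 [[ 480.3 -163.7   70. ]
 [ 490.9 -144.6   70. ]] 21.89385894529839 centre [ 475.94804041 -148.81472116] edge dir -118.96386420198944
 arm dir -28.861760778311965
 arm dir -30.060437004326143
4 [[ 479.9 -163.4   72. ]
 [ 490.4 -144.4   72. ]] 21.75476223925971 centre [ 475.50887378 -148.57591537] edge dir -118.96386420198938
 arm dir -28.861760778311982
 arm dir -30.060437004326182
6 [[ 479.5 -163.1   74. ]
 [ 489.9 -144.2   74. ]] 21.615665533221026 centre [ 475.06970715 -148.33710957] edge dir -118.96386420198931
 arm dir -28.861760778312
 arm dir -30.06043700432606
[[ 410.21716221 -214.89985329   14.        ]
 [ 550.34764679 -220.76026361   14.        ]
 [ 565.06698234  -78.67247008   14.        ]] 140.25297542970276 142.84817082424917 [ 487.64207228 -146.78616169   14.        ]
```

Emit:
arm_command --deltas '[[1,[-1,0.5,-40],0],[1,[-1.5,0.8,-80],0],[1,[-1.5,0.8,-120],0],[1,[-1.5,0.8,-150],0],[1,[-1.5,0.8,-165],0],[1,[-1.5,0.8,-170],0],[1,[-1.5,0.8,-170],0]]'

```text
time_s: 3.5
ee_pos: [475.8, -148.7, 54.7]
ee_rot: [-176.6, 89.9, 154.5]
force: [-0.2, -0.3, -1.6]
gripper_width: 91.3
```

```bash
python3 - <<'E'
from workcell import env,cams
from h import *
s=env.state(); f=cams.grab_frame("wrist"); cv2.imwrite("pics/w2.png",f["img"][:,:,::-1]); print(s["ee_pos"],jaw(s),s["force"])
f=cams.grab_frame("scene"); a=f["img"][:,:,::-1]; cv2.imwrite("pics/s2c.png",cv2.resize(a[150:270,220:370],None,fx=5,fy=5,interpolation=cv2.INTER_CUBIC))
E
```

```text
[ 475.77090521 -148.73737875   54.68743768] 61.11838259845447 [-0.20801911 -0.31608894 -1.63826789]
```

View pics/w2.png

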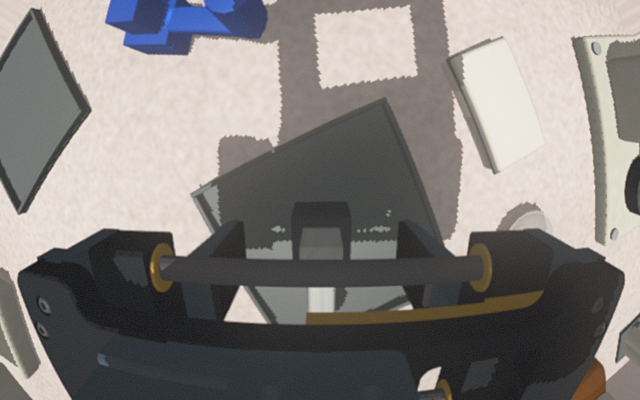

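View pics/s2c.png

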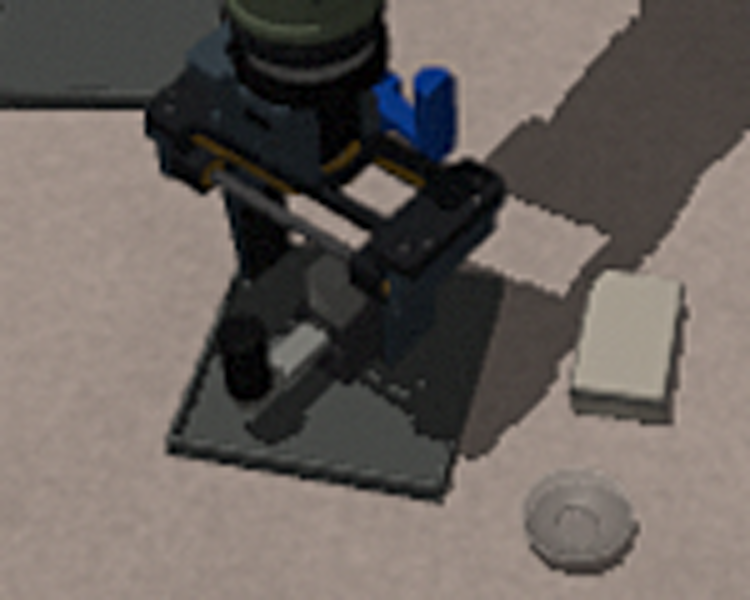

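The crank's block sits between the open fingers, around (322,230) in the wrist picture, so I'll close now.

Emit:
arm_command --deltas '[[0,[-1.5,0.8,0],0],[0,[0,0,0],0],[0,[0,0,0],0],[0,[0,0,0],0],[0,[0,0,0],0],[0,[0,0,0],0],[0,[0,0,0],0],[0,[0,0,0],0],[0,[0,0,0],0],[0,[0,0,0],0]]' --grip_force 55

```text
time_s: 4.6
ee_pos: [475.8, -148.7, 54.9]
ee_rot: [107.3, 90.0, 78.5]
force: [-0.3, 0.8, 0.0]
gripper_width: 21.4
```

Emit:
arm_command --deltas '[[0,[0,0,10],0],[0,[0,0,30],0],[0,[0,0,70],0],[0,[0,0,110],0],[0,[0,0,150],0],[0,[0,0,190],0],[0,[5,30,200],0],[0,[10,75,200],0],[0,[15,120,200],0],[0,[20,165,200],0],[0,[24,195,200],0],[0,[24,209,200],0],[0,[24,209,200],0],[0,[24,209,200],0]]'

```text
time_s: 6.0
ee_pos: [499.4, 59.4, 254.9]
ee_rot: [-92.3, 89.9, -121.1]
force: [0.8, 0.6, -2.5]
gripper_width: 21.9
```

```bash
python3 - <<'E'
from workcell import env,cams
from h import *
s=env.state(); f=cams.grab_frame("wrist"); cv2.imwrite("pics/w3.png",f["img"][:,:,::-1]); print(s["time_s"],s["ee_pos"],jaw(s),s["force"],s["torque"],s["gripper_width"],s["qpos"])
np.savez("w3.npz",**{k:f[k] for k in("K","rvec","tvec")})
for n in("shaft_tip","press","foot","mould"):
    print(n,[(d["conf"],d["centre"],d["region"].sum()) for d in cams.silhouettes(f,n)])
E
```

```text
6.0 [499.38364262  59.41565179 254.9292428 ] 61.14496549112843 [ 0.82260985  0.58363545 -2.45032056] [ 0.09505746 -0.08115361  0.01724859] 21.85433527235112 [ 5.51392673e+00  1.07325522e+01  9.57032762e+01 -6.32612308e-02
  7.36093468e+01 -5.56131615e+01]
shaft_tip [(0.77, [409.8, 161.2], np.int64(12524))]
press [(0.59, [410.5, 156.0], np.int64(12339)), (0.16, [426.9, 224.8], np.int64(115))]
foot [(0.5, [427.4, 223.0], np.int64(111))]
mould [(0.63, [414.2, 214.1], np.int64(726))]
```

View pics/w3.png

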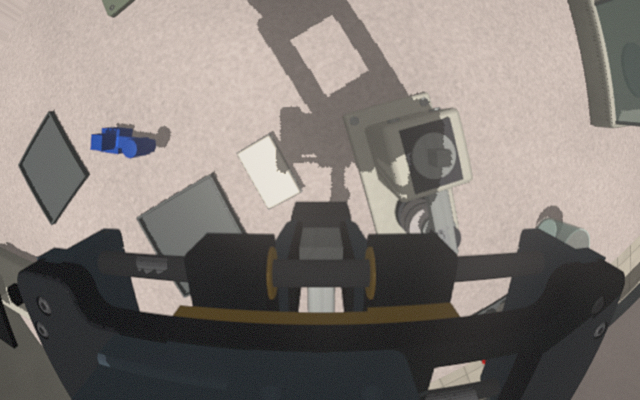

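```bash
python3 - <<'E'
import cv2
a=cv2.imread("pics/w3.png"); b=cv2.resize(a[90:210,360:480],None,fx=5,fy=5,interpolation=cv2.INTER_CUBIC)
cv2.imwrite("pics/w3c.png",cv2.convertScaleAbs(b,alpha=1.8,beta=-20))
E
```

```text
(no output)
```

View pics/w3c.png

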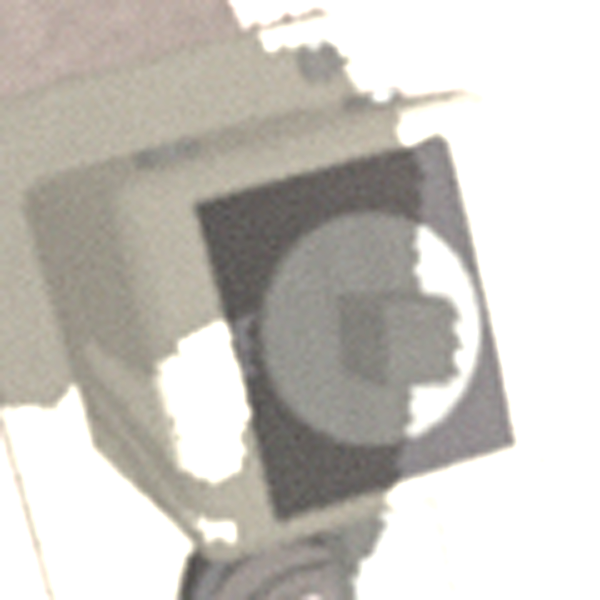

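```bash
python3 - <<'E'
from h import *
f=dict(np.load("w3.npz")); W=lambda u,v:(360+u/5,90+v/5)
print(atz(f,[W(372,329),W(262,329),W(482,329),W(372,212),W(372,446)],150,1))
a=cv2.imread("pics/w3.png")[130:185,405:460].astype(float)
b=np.clip((a-60)*3.0,0,255).astype('uint8')
b=cv2.resize(b,None,fx=10,fy=10,interpolation=cv2.INTER_CUBIC); cv2.imwrite("pics/w3d.png",b)
E
```

```text
[[506.98725416 170.53732347 150.        ]
 [497.50794499 151.82483848 150.        ]
 [516.84762815 190.34348208 150.        ]
 [488.16889183 179.83604506 150.        ]
 [526.27274416 161.47228001 150.        ]]
```

View pics/w3d.png

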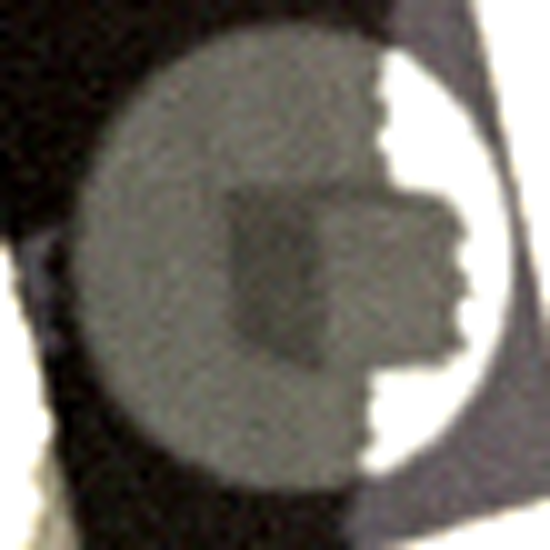

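```bash
python3 - <<'E'
from h import *
f=dict(np.load("w3.npz")); W=lambda u,v:(405+u/10,130+v/10)
for p,q,z in(((318,200),(325,368),174),((232,190),(240,348),150)):
    P=atz(f,[W(*p),W(*q)],z,1);v=P[1]-P[0];print(P,np.linalg.norm(v),np.degrees(np.arctan2(v[1],v[0]))%90)
a=cv2.imread("pics/w3.png")[120:195,395:470].astype(float); b=np.clip((a-60)*3.0,0,255).astype('uint8')
out=[]
for th in (50,57,64,71):
    im=cv2.resize(b,None,fx=5,fy=5,interpolation=cv2.INTER_CUBIC)
    for z,c in((150,(0,255,0)),(174,(0,0,255))):
        t=np.radians(th+45+90*np.arange(4)); P=np.c_[507.1+7*2**.5*np.cos(t),170.8+7*2**.5*np.sin(t),0*t+z]
        q=(proj(f,P,1)-[395,120])*5+2; cv2.polylines(im,[q.astype(int).reshape(-1,1,2)],True,c,1)
    out.append(im)
cv2.imwrite("pics/fit.png",np.vstack([np.hstack(out[:2]),np.hstack(out[2:])]))
E
```

```text
[[497.46279937 167.44344489 174.        ]
 [510.2325689  162.04016534 174.        ]] 13.86587334921355 67.06529370841443
[[498.8117399  167.84132667 150.        ]
 [511.93649982 162.33889244 150.        ]] 14.231518034132556 67.25458295320814
```

View pics/fit.png

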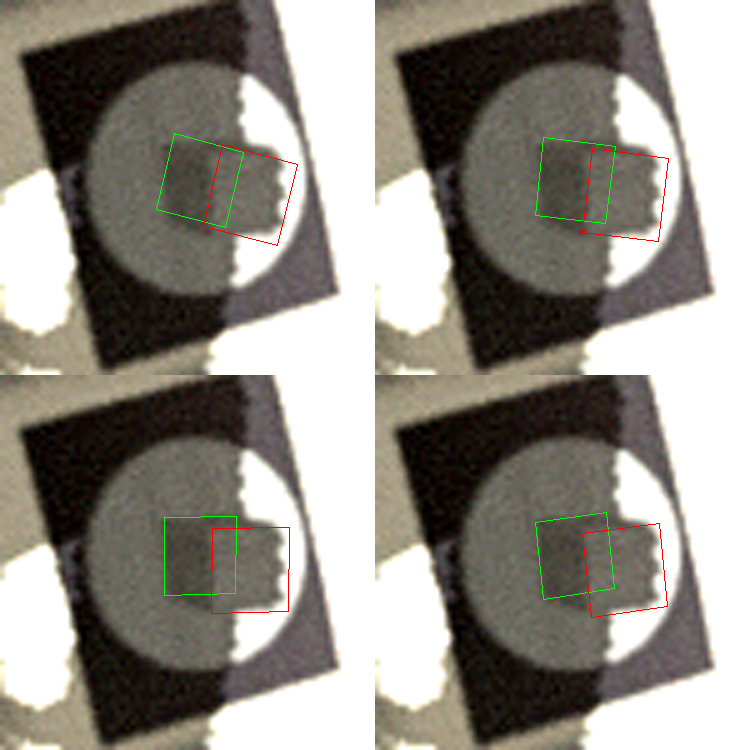

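The shaft sits at about (507,171) with its flats at about 66° (mod 90). I'll turn the crank to yaw 66°, which leaves the wrist the most travel for winding, and hover over the shaft.

Emit:
arm_command --deltas '[[0,[1,10,0],0.14],[0,[2,25,0],0.28],[0,[3,40,0],0.42],[0,[4,55,0],0.56],[0,[5,70,0],0.7],[0,[6,85,0],0.84],[0,[7,95,0],0.98],[0,[7.5,105,0],1.12],[0,[7.5,111.5,0],1.26],[0,[7.5,111.5,0],1.4],[0,[7.5,111.5,0],1.54],[0,[7.5,111.5,0],1.66],[0,[7.5,111.5,-10],1.66],[0,[7.5,111.5,-20],1.66],[0,[7.5,111.5,-20],1.66],[0,[7.5,111.5,-20],1.66]]'

```text
time_s: 7.85
ee_pos: [507.1, 171.5, 234.3]
ee_rot: [129.3, 89.9, -164.5]
force: [0.2, 1.1, -2.0]
gripper_width: 21.7
```

```bash
python3 - <<'E'
from workcell import env,cams
from h import *
s=env.state(); f=cams.grab_frame("wrist"); cv2.imwrite("pics/w4.png",f["img"][:,:,::-1]); print(s["time_s"],s["ee_pos"],jaw(s),s["force"],s["torque"],s["gripper_width"],s["qpos"])
np.savez("w4.npz",**{k:f[k] for k in("K","rvec","tvec")})
a=cv2.resize(f["img"][150:260,240:400,::-1],None,fx=4.5,fy=4.5,interpolation=cv2.INTER_CUBIC)
cv2.imwrite("pics/w4c.png",cv2.convertScaleAbs(a,alpha=1.8,beta=0))
f=cams.grab_frame("scene"); a=f["img"][:,:,::-1]; cv2.imwrite("pics/s4.png",cv2.resize(a[150:290,330:470],None,fx=4.2,fy=4.2,interpolation=cv2.INTER_CUBIC))
E
```

```text
7.85 [507.05732704 171.49417971 234.29188588] 156.1707878369612 [ 0.16144126  1.0580709  -2.03481616] [ 0.11415449 -0.0366226   0.00971422] 21.66152705173722 [ 1.74534476e+01  1.44304456e+01  9.38127604e+01  3.08980108e-03
  7.18416959e+01 -1.38718336e+02]
```

View pics/w4c.png

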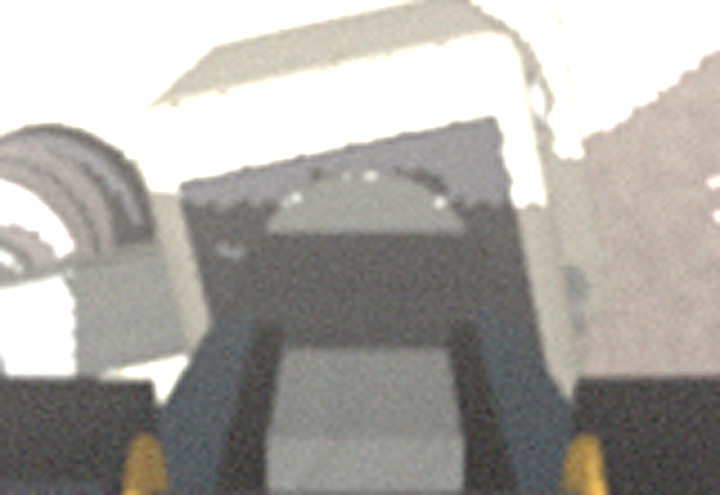

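View pics/s4.png

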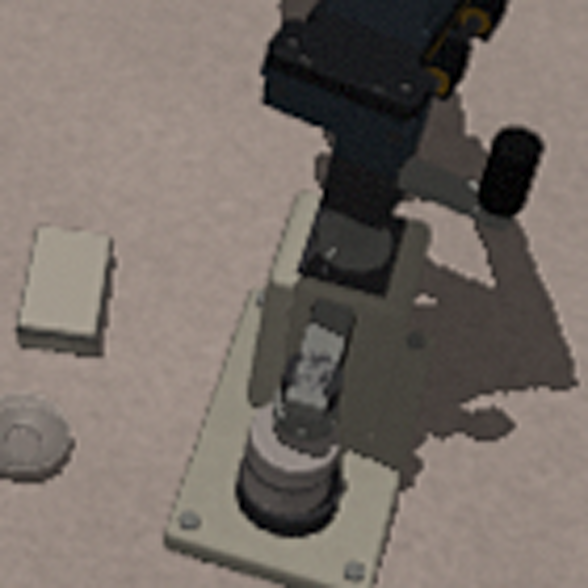

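```bash
python3 - <<'E'
from h import *
f=dict(np.load("w4.npz")); W=lambda u,v:(240+u/4.5,150+v/4.5)
d=np.array([np.cos(np.radians(66.2)),np.sin(np.radians(66.2))])
P=atz(f,[W(367,172)],150,1)[0]; print("collar centre",P[:2]+21*d)
for z in(181,183.5,186): P=atz(f,[W(350,234)],z,1)[0]; print("hub centre",z,P[:2]+18*d)
E
```

```text
collar centre [506.27602275 171.16911786]
hub centre 181 [509.14572207 170.81454286]
hub centre 183.5 [508.87817758 170.26661191]
hub centre 186 [508.6106331  169.71868095]
```

Emit:
arm_command --deltas '[[0,[0,0,-3],0],[0,[0,0,-6],0],[0,[0,0,-8],0],[0,[0,0,-10],0],[0,[0,0,-11],0],[0,[0,0,-12],0],[0,[0,0,-12],0]]'

```text
time_s: 8.65
ee_pos: [507.3, 171.7, 222.9]
ee_rot: [114.8, 90.0, -178.9]
force: [-0.5, -0.5, -3.2]
gripper_width: 21.4
```

Emit:
arm_command --deltas '[[0,[0,0,-1],0],[0,[0,0,-2],0],[0,[0,0,-3],0],[0,[0,0,-4],0],[0,[0,0,-4],0]]'

```text
time_s: 9.15
ee_pos: [507.2, 171.7, 218.8]
ee_rot: [125.1, 90.0, -168.6]
force: [-0.1, 0.5, -3.1]
gripper_width: 21.5
```

Emit:
arm_command --deltas '[[0,[0,0,-2],0],[0,[0,0,-4],0],[0,[0,0,-6],0],[0,[0,0,-8],0],[0,[0,0,-10],0],[0,[0,0,-12],0],[0,[0,0,-14],0],[0,[0,0,-14],0]]'

```text
time_s: 9.95
ee_pos: [507.1, 171.7, 204.6]
ee_rot: [124.1, 90.0, -169.7]
force: [-0.3, 1.0, -3.0]
gripper_width: 21.7
```

Emit:
arm_command --deltas '[[0,[0,0,-1],0],[0,[0,0,-2],0],[0,[0,0,-2.5],0],[0,[0,0,-3],0],[0,[0,0,-3],0]]'

```text
time_s: 10.45
ee_pos: [507.3, 171.7, 201.9]
ee_rot: [115.0, 90.0, -178.7]
force: [0.1, -0.8, -3.0]
gripper_width: 21.3
```

Emit:
arm_command --deltas '[[0,[0,0,-0.5],0],[0,[0,0,-1],0],[0,[0,0,-1.5],0],[0,[0,0,-1.5],0]]'

```text
time_s: 10.85
ee_pos: [507.3, 171.8, 201.0]
ee_rot: [-36.1, 90.0, 30.1]
force: [-1.1, -0.5, 1.9]
gripper_width: 21.6
```

The crank seated at z 201.0 against an expected 200.8, with about 5 N of contact. I'll start winding and watch the torque.

Emit:
arm_command --deltas '[[0,[0,0,0],-0.05],[0,[0,0,0],-0.12],[0,[0,0,0],-0.2],[0,[0,0,0],-0.3],[0,[0,0,0],-0.4],[0,[0,0,0],-0.5],[0,[0,0,0],-0.6],[0,[0,0,0],-0.7],[0,[0,0,0],-0.8],[0,[0,0,0],-0.9],[0,[0,0,0],-1.0]]'

```text
time_s: 11.95
ee_pos: [507.4, 171.4, 200.9]
ee_rot: [-62.3, 89.9, -53.5]
force: [-0.1, -1.9, 0.4]
gripper_width: 21.8
```

```bash
cat > look.py <<'E'
from workcell import env,cams
from h import *
import sys
n=sys.argv[1]
s=env.state(); print(s["time_s"],s["ee_pos"].round(2),"jaw",jaw(s).round(2),s["force"].round(2),s["torque"].round(3),s["gripper_width"].round(2),s["qpos"].round(1))
f=cams.grab_frame("scene"); a=f["img"][:,:,::-1]; cv2.imwrite(f"pics/s{n}.png",cv2.resize(a[150:290,330:470],None,fx=4.2,fy=4.2,interpolation=cv2.INTER_CUBIC))
E
python3 look.py 5
```

```text
Traceback (most recent call last):
  File "look.py", line 5, in <module>
    s=env.state(); print(s["time_s"],s["ee_pos"].round(2),"jaw",jaw(s).round(2),s["force"].round(2),s["torque"].round(3),s["gripper_width"].round(2),s["qpos"].round(1))
                                                                                                                         ^^^^^^^^^^^^^^^^^^^^^^^^
AttributeError: 'float' object has no attribute 'round'
```

```bash
sed -i 's/s\["gripper_width"\].round(2)/s["gripper_width"]/' look.py; python3 look.py 5
```

```text
11.95 [507.39 171.43 200.93] jaw 98.82 [-0.14 -1.86  0.43] [-0.071  0.102  0.528] 21.755905123601107 [ 17.5  15.7  97.   -0.1  67.3 -81.3]
```

View pics/s5.png

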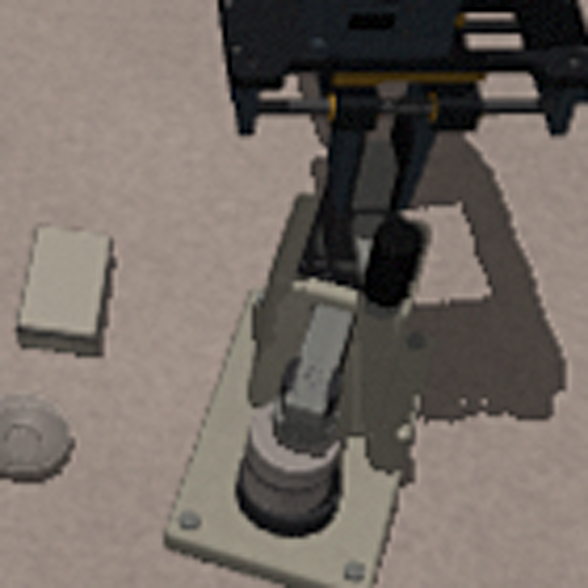

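```bash
python3 - <<'E'
from workcell import env,cams
from h import *
f=cams.grab_frame("scene"); im0=cv2.resize(f["img"][190:275,370:455,::-1],None,fx=7,fy=7,interpolation=cv2.INTER_CUBIC)
im0=cv2.convertScaleAbs(im0,alpha=1.4,beta=0)
t=np.linspace(0,2*np.pi,60)
out=[]
for zb in (25,30,35):
    im=im0.copy()
    for z,r,c in((zb+45,25,(0,0,255)),(zb,25,(0,255,0)),(98-6,18,(255,0,0))):
        P=np.c_[595.4+r*np.cos(t),153.2+r*np.sin(t),0*t+z]
        q=(proj(f,P)-[370,190])*7+3; cv2.polylines(im,[q.astype(int).reshape(-1,1,2)],True,c,1)
    out.append(im[200:600,120:380])
cv2.imwrite("pics/mf.png",np.hstack(out))
E
```

```text
(no output)
```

View pics/mf.png

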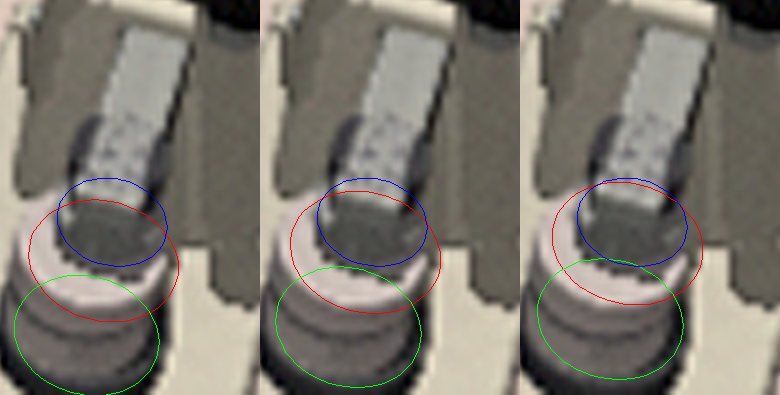

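Emit:
arm_command --deltas '[[0,[0,0,0],-0.1],[0,[0,0,0],-0.2],[0,[0,0,0],-0.3],[0,[0,0,0],-0.4],[0,[0,0,0],-0.5],[0,[0,0,0],-0.6],[0,[0,0,0],-0.7],[0,[0,0,0],-0.8],[0,[0,0,0],-0.9],[0,[0,0,0],-1.0],[0,[0,0,0],-1.1],[0,[0,0,0],-1.2],[0,[0,0,0],-1.3],[0,[0,0,0],-1.4],[0,[0,0,0],-1.5]]'

```text
time_s: 13.55
ee_pos: [507.1, 170.9, 200.9]
ee_rot: [-16.4, 89.9, -93.4]
force: [-1.6, -3.1, 2.8]
gripper_width: 21.7
```

```bash
python3 look.py 6
```

```text
13.55 [507.06 170.92 200.95] jaw 13.0 [-1.63 -3.05  2.84] [-0.516  0.276  0.547] 21.730700589306718 [17.5 15.7 97.  -0.1 67.3  4.5]
```

View pics/s6.png

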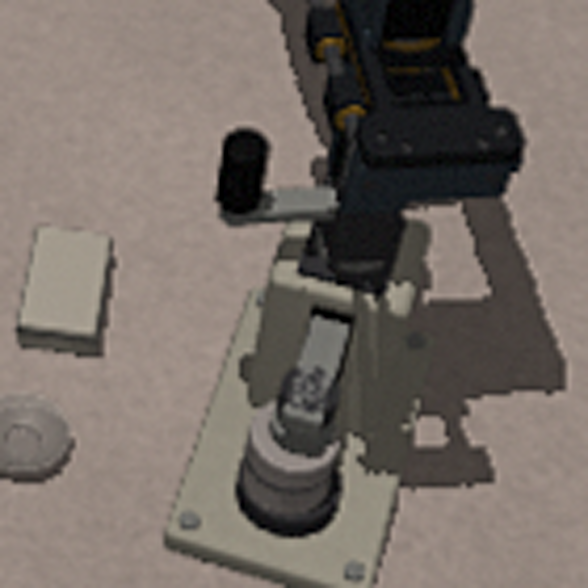

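Emit:
arm_command --deltas '[[0,[0,0,0],-0.1],[0,[0,0,0],-0.2],[0,[0,0,0],-0.3],[0,[0,0,0],-0.4],[0,[0,0,0],-0.5]]'

```text
time_s: 14.1
ee_pos: [506.8, 171.0, 201.0]
ee_rot: [-1.8, 89.9, -107.4]
force: [-2.5, -3.6, 3.3]
gripper_width: 22.2
```

```bash
python3 look.py 7
```

```text
14.1 [506.85 170.97 200.95] jaw -15.57 [-2.46 -3.58  3.31] [-0.637  0.508  0.601] 22.1635267077234 [17.5 15.7 97.  -0.1 67.3 33.1]
```

Emit:
arm_command --deltas '[[0,[0,0,0.3],-0.1],[0,[0,0,0.5],-0.2],[0,[0,0,0.5],-0.25]]'

```text
time_s: 14.45
ee_pos: [506.8, 171.0, 201.0]
ee_rot: [1.3, 89.9, -118.5]
force: [-2.6, -3.9, 1.5]
gripper_width: 21.7
```

```bash
python3 look.py 8
```

```text
14.45 [506.77 171.   200.98] jaw -29.77 [-2.62 -3.88  1.52] [-0.643  0.363  0.643] 21.654921199569348 [17.5 15.7 97.  -0.1 67.4 47.3]
```

View pics/s8.png

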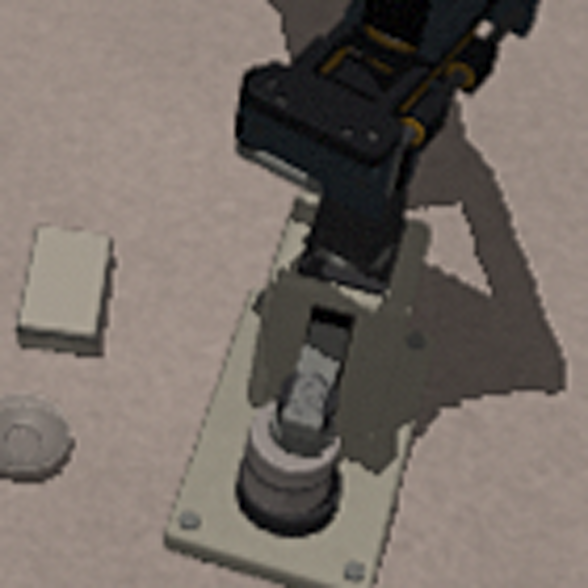

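Emit:
arm_command --deltas '[[0,[0,0,0],-0.05],[0,[0,0,0],-0.1],[0,[0,0,0],-0.15]]'

```text
time_s: 14.8
ee_pos: [506.7, 171.0, 201.0]
ee_rot: [4.1, 89.9, -124.2]
force: [-2.7, -4.3, 2.4]
gripper_width: 21.8
```

```bash
python3 look.py 9
```

```text
14.8 [506.73 171.03 200.95] jaw -38.32 [-2.68 -4.31  2.43] [-0.64   0.536  0.711] 21.76936664028383 [17.5 15.7 97.  -0.1 67.4 55.8]
```

Emit:
arm_command --deltas '[[0,[0,0,0],-0.05],[0,[0,0,0],-0.1],[0,[0,0,0],-0.15]]'

```text
time_s: 15.15
ee_pos: [506.7, 171.1, 201.0]
ee_rot: [9.5, 89.9, -127.4]
force: [-3.6, -4.7, 2.5]
gripper_width: 21.5
```

```bash
python3 look.py 10
```

```text
15.15 [506.68 171.1  200.95] jaw -46.92 [-3.58 -4.72  2.53] [-0.694  0.562  0.777] 21.511739848083497 [17.5 15.7 97.  -0.1 67.4 64.4]
```

Emit:
arm_command --deltas '[[0,[0,0,0],-0.05],[0,[0,0,0],-0.1],[0,[0,0,0],-0.12]]'

```text
time_s: 15.5
ee_pos: [506.7, 171.1, 201.0]
ee_rot: [14.1, 89.9, -129.7]
force: [-2.7, -3.6, 2.7]
gripper_width: 21.6
```

```bash
python3 look.py 11
```

```text
15.5 [506.65 171.13 200.97] jaw -53.76 [-2.71 -3.62  2.7 ] [-0.716  0.591  0.851] 21.629468116650568 [17.5 15.7 97.  -0.1 67.4 71.3]
```

Emit:
arm_command --deltas '[[0,[0,0,0],-0.05],[0,[0,0,0],-0.08]]'

```text
time_s: 15.75
ee_pos: [506.7, 171.2, 201.0]
ee_rot: [19.3, 89.9, -129.0]
force: [-3.5, -4.4, 3.1]
gripper_width: 21.6
```

```bash
python3 look.py 12
```

```text
15.75 [506.66 171.18 200.98] jaw -58.35 [-3.5  -4.42  3.11] [-0.655  0.635  0.891] 21.607809789022372 [17.5 15.7 97.  -0.1 67.4 75.8]
```

Torque suggests about 59 N, but the angle since contact suggests less, and there's a side load on the wrist. I'll open and re-close the fingers to relieve the side load, then measure the torque forward and backward, which cancels the drag.

Emit:
arm_command --deltas '[[0.45,[0,0,0],0],[0.45,[0,0,0],0],[0.45,[0,0,0],0],[0.45,[0,0,0],0],[0.45,[0,0,0],0]]'

```text
time_s: 16.3
ee_pos: [507.5, 171.9, 201.0]
ee_rot: [-170.0, 90.0, 41.4]
force: [-0.4, 0.5, 0.5]
gripper_width: 41.2
```

```bash
python3 look.py 13; python3 - <<'E'
from workcell import env,cams
from h import *
f=cams.grab_frame("wrist"); cv2.imwrite("pics/w13.png",f["img"][:,:,::-1])
np.savez("w13.npz",**{k:f[k] for k in("K","rvec","tvec")})
for n in ("mould","foot","clamp"):
    try: print(n,[(d["conf"],d["centre"]) for d in cams.silhouettes(f,n)])
    except Exception as e: print(e)
E
```

```text
16.3 [507.5  171.95 200.97] jaw -58.6 [-0.43  0.5   0.52] [-0.02   0.001 -0.002] 41.154132197286174 [17.5 15.7 97.   0.  67.3 76.1]
mould [(0.91, [371.7, 121.2])]
foot [(0.62, [495.4, 292.8])]
it knows: amber_bottle, crank, dish, foot, foot_face, grip_block, knob, mould, press, reagent, seat, shaft, shaft_tip, slide_box, tray, tray_in
```

View pics/w13.png

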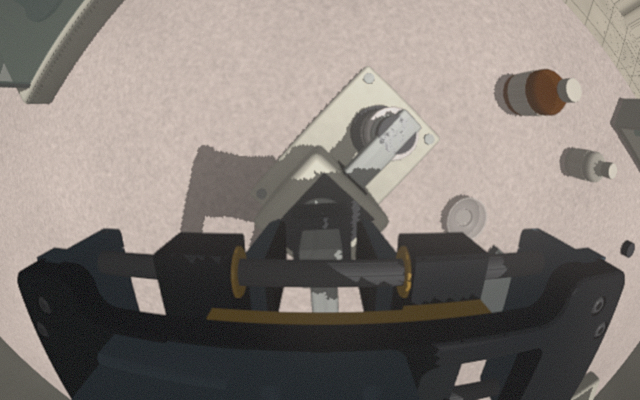

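View pics/s13.png

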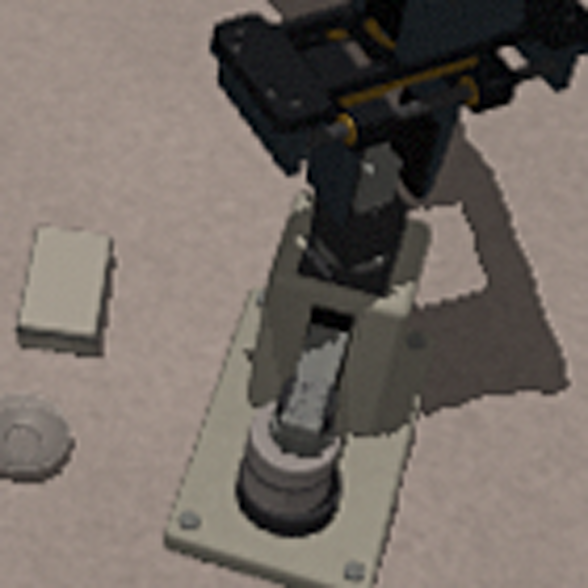

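Emit:
arm_command --deltas '[[0.45,[-0.5,-0.5,0.5],0],[0,[-0.5,-0.5,0.5],0],[0,[-0.5,-0.5,0.5],0],[0,[-0.5,-0.5,0.5],0],[0,[-0.5,-0.5,0.5],0],[0,[-0.5,-0.5,0.5],0],[0,[-0.5,-0.5,0.5],0]]' --grip_force 60

```text
time_s: 17.2
ee_pos: [506.8, 171.2, 201.5]
ee_rot: [85.1, 90.0, -63.5]
force: [0.0, 0.1, 0.6]
gripper_width: 21.6
```

```bash
python3 look.py 14
```

```text
17.2 [506.83 171.22 201.5 ] jaw -58.59 [0.04 0.13 0.58] [-0.047  0.011  0.334] 21.61586297714743 [17.4 15.7 97.  -0.  67.3 76. ]
```

Emit:
arm_command --deltas '[[0,[0,0,0],-0.02]]'

```text
time_s: 17.35
ee_pos: [506.8, 171.2, 201.5]
ee_rot: [81.4, 90.0, -68.4]
force: [-0.6, 0.4, 0.1]
gripper_width: 21.8
```

```bash
python3 look.py 15
```

```text
17.35 [506.84 171.19 201.49] jaw -59.78 [-0.59  0.43  0.1 ] [-0.077  0.007  0.619] 21.804805960393463 [17.4 15.7 97.  -0.  67.3 77.2]
```

Emit:
arm_command --deltas '[[0,[0,0,0],-0.02]]'

```text
time_s: 17.5
ee_pos: [506.8, 171.2, 201.5]
ee_rot: [82.2, 90.0, -68.8]
force: [-0.5, -0.5, 0.6]
gripper_width: 22.0
```

```bash
python3 look.py 16
```

```text
17.5 [506.83 171.19 201.5 ] jaw -60.91 [-0.52 -0.45  0.63] [-0.     0.019  0.77 ] 21.990302790257413 [17.4 15.7 97.  -0.  67.3 78.4]
```

Emit:
arm_command --deltas '[[0,[0,0,0],-0.02]]'

```text
time_s: 17.65
ee_pos: [506.8, 171.2, 201.5]
ee_rot: [77.2, 90.0, -74.9]
force: [-0.2, 1.2, 0.6]
gripper_width: 22.2
```

```bash
python3 look.py 17
```

```text
17.65 [506.8  171.18 201.51] jaw -62.08 [-0.17  1.19  0.59] [-0.043  0.003  0.804] 22.23885627484213 [17.4 15.7 97.  -0.  67.3 79.5]
```

Emit:
arm_command --deltas '[[0,[0,0,0],-0.02]]'

```text
time_s: 17.8
ee_pos: [506.8, 171.2, 201.5]
ee_rot: [92.5, 90.0, -60.8]
force: [-0.6, -1.1, -0.3]
gripper_width: 22.3
```

```bash
python3 look.py 18; python3 look.py 19
```

```text
17.8 [506.83 171.19 201.52] jaw -63.24 [-0.59 -1.14 -0.29] [-0.08   0.022  0.758] 22.251235627142325 [17.4 15.7 97.  -0.  67.3 80.7]
17.85 [506.82 171.19 201.49] jaw -63.3 [ 0.2  -0.64  0.53] [-0.125 -0.023  0.823] 22.224514463561132 [17.4 15.7 97.  -0.  67.3 80.7]
```

Emit:
arm_command --deltas '[[0,[0,0,0],0.03],[0,[0,0,0],0.05],[0,[0,0,0],0.07]]'

```text
time_s: 18.2
ee_pos: [506.8, 171.2, 201.5]
ee_rot: [-103.8, 90.0, 107.0]
force: [-0.2, -0.5, 0.1]
gripper_width: 21.8
```

```bash
python3 look.py 20
```

```text
18.2 [506.82 171.2  201.48] jaw -59.22 [-0.16 -0.53  0.06] [-0.168 -0.03  -0.024] 21.763876177994593 [17.4 15.7 97.   0.  67.3 76.6]
```

Torque is near zero, so I can lift slowly.

Emit:
arm_command --deltas '[[0,[0,0,2],0],[0,[0,0,5],0],[0,[0,0,8],0],[0,[0,0,12],0],[0,[0,0,16],0],[0,[0,0,16],0]]'

```text
time_s: 18.85
ee_pos: [506.7, 171.2, 218.7]
ee_rot: [153.5, 90.0, 4.3]
force: [0.9, -0.6, -7.3]
gripper_width: 21.8
```

```bash
python3 look.py 21
```

```text
18.85 [506.67 171.24 218.68] jaw -59.2 [ 0.88 -0.57 -7.26] [-0.067 -0.245  0.035] 21.753325217363834 [17.4 14.9 95.4 -0.  69.6 76.6]
```

Emit:
arm_command --deltas '[[0,[0,0,3],0],[0,[0,0,7],0],[0,[0,0,12],0],[0,[0,0,25],0],[0,[0,0,37],0],[0,[0,0,37],0]]'

```text
time_s: 19.5
ee_pos: [507.9, 171.7, 257.2]
ee_rot: [168.3, 89.7, 19.1]
force: [0.3, 0.6, -2.9]
gripper_width: 21.7
```

```bash
python3 look.py 22; python3 - <<'E'
from workcell import env,cams
from h import *
f=cams.grab_frame("wrist"); cv2.imwrite("pics/w22.png",f["img"][:,:,::-1])
E
```

```text
19.5 [507.92 171.71 257.15] jaw -59.19 [ 0.31  0.57 -2.88] [ 0.005 -0.083 -0.056] 21.73998714963556 [17.4 13.5 91.7  0.  74.5 76.6]
```

View pics/s22.png

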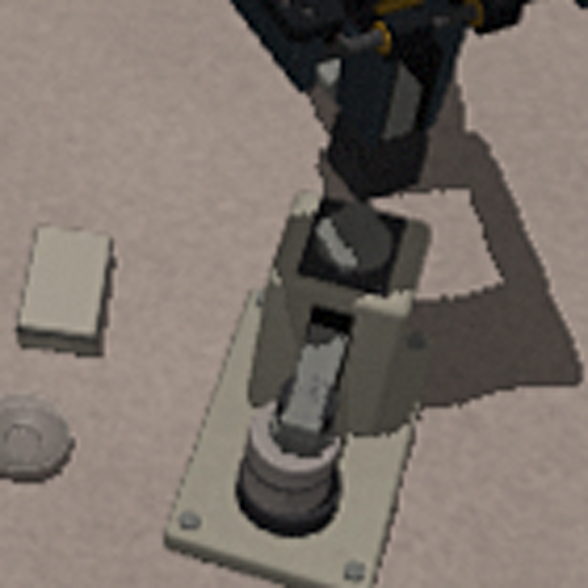

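View pics/w22.png

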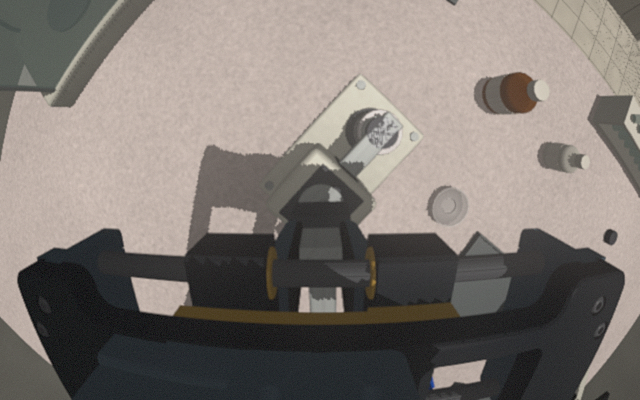

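Emit:
arm_command --deltas '[[0,[-3,-25,0],0.12],[0,[-6,-60,0],0.26],[0,[-10,-100,0],0.4],[0,[-14,-140,0],0.54],[0,[-18,-180,0],0.68],[0,[-22,-220,0],0.82],[0,[-26,-260,0],0.96],[0,[-30,-295,0],1.1],[0,[-31.5,-315,0],1.24],[0,[-31.5,-320,0],1.38],[0,[-31.5,-320,0],1.52],[0,[-31.5,-320,0],1.66],[0,[-31.5,-320,0],1.8],[0,[-31.5,-320,0],1.94],[0,[-31.5,-320,0],2.06],[0,[-31.5,-320,-20],2.098],[0,[-31.5,-320,-60],2.098],[0,[-31.5,-320,-100],2.098],[0,[-31.5,-320,-120],2.098],[0,[-31.5,-320,-120],2.098]]'

```text
time_s: 21.6
ee_pos: [472.5, -147.8, 131.1]
ee_rot: [-170.9, 89.5, 160.1]
force: [-0.1, 0.0, -3.0]
gripper_width: 21.9
```

```bash
python3 - <<'E'
from workcell import env,cams
from h import *
s=env.state(); print(s["time_s"],s["ee_pos"],jaw(s),s["force"],s["qpos"])
for n,b in(("scene",(150,270,220,370)),("top",(160,260,300,420))):
    f=cams.grab_frame(n); a=f["img"][:,:,::-1]; y,Y,x,X=b; cv2.imwrite(f"pics/{n}23.png",cv2.resize(a[y:Y,x:X],None,fx=5,fy=5,interpolation=cv2.INTER_CUBIC))
E
```

```text
21.6 [ 472.46250719 -147.76864122  131.07285085] 61.016385126993555 [-0.09605441  0.00700716 -2.9599015 ] [-1.87059462e+01  1.62115855e+01  1.07576397e+02  1.28774294e-02
  5.67202939e+01 -7.97290943e+01]
```

View pics/scene23.png

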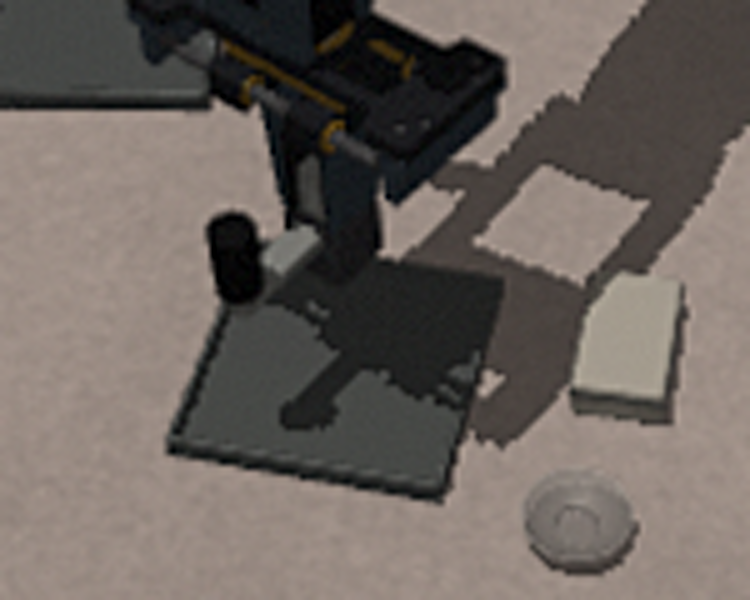

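Emit:
arm_command --deltas '[[0,[3,-1,0],0],[0,[3,-1,0],0],[0,[3,-1,0],0]]'

```text
time_s: 22.0
ee_pos: [479.0, -150.0, 135.5]
ee_rot: [13.7, 89.9, -15.3]
force: [0.0, -0.3, -2.9]
gripper_width: 21.9
```

Emit:
arm_command --deltas '[[0,[-1.5,0.5,-15],0],[0,[-2.5,1,-35],0],[0,[-2.5,1,-55],0],[0,[-2.5,1,-67],0],[0,[-2.5,1,-73],0],[0,[-2.5,1,-76],0],[0,[-2.5,1,-76],0],[0,[-2.5,1,-76],0]]'

```text
time_s: 22.8
ee_pos: [476.4, -148.9, 59.1]
ee_rot: [13.3, 89.9, -15.6]
force: [0.2, 0.0, -2.1]
gripper_width: 21.8
```

Emit:
arm_command --deltas '[[0,[0,0,-1],0],[0,[0,0,-2],0],[0,[0,0,-2.5],0],[0,[0,0,-2.5],0]]'

```text
time_s: 23.2
ee_pos: [475.8, -148.7, 56.0]
ee_rot: [112.0, 90.0, 83.0]
force: [-0.1, -0.7, -3.0]
gripper_width: 21.6
```

Emit:
arm_command --deltas '[[0,[0,0,-0.5],0],[0,[0,0,-1],0],[0,[0,0,-1],0]]'

```text
time_s: 23.5
ee_pos: [475.9, -148.8, 55.5]
ee_rot: [28.9, 90.0, -0.1]
force: [-0.9, 1.8, 4.5]
gripper_width: 21.6
```

Contact came at 55.5, matching what I expected, with a light push of about 7 N. Next I'll ease off, release and retreat straight up.

Emit:
arm_command --deltas '[[0,[0,0,0.4],0],[0.3,[0,0,0.4],0],[0.6,[0,0,0.4],0],[1,[0,0,0.4],0],[1,[0,0,0.4],0],[1,[0,0,0.4],0],[1,[0,0,0.4],0],[1,[0,0,10],0],[1,[0,0,40],0],[1,[0,0,85],0],[1,[0,0,130],0],[1,[0,0,170],0],[1,[0,0,200],0],[1,[0,0,200],0],[1,[0,0,200],0]]'

```text
time_s: 25.0
ee_pos: [475.7, -148.7, 255.7]
ee_rot: [14.4, 89.9, -14.6]
force: [-0.8, -0.6, -0.4]
gripper_width: 91.4
```

```bash
python3 - <<'E'
from workcell import env,cams
from h import *
s=env.state(); print(s["time_s"],s["ee_pos"],s["force"],s["gripper_width"])
for n in("scene","top","wrist"):
    f=cams.grab_frame(n); a=f["img"][:,:,::-1]
    if n=="wrist": np.savez("w24.npz",**{k:f[k] for k in("K","rvec","tvec")})
    if n=="scene": a=cv2.resize(a[140:300,230:450],None,fx=3.6,fy=3.6,interpolation=cv2.INTER_CUBIC)
    cv2.imwrite(f"pics/{n}24.png",a)
E
```

```text
25.0 [ 475.69237903 -148.72356588  255.69817951] [-0.80590796 -0.62119781 -0.39383113] 91.40427693106783
```

View pics/scene24.png

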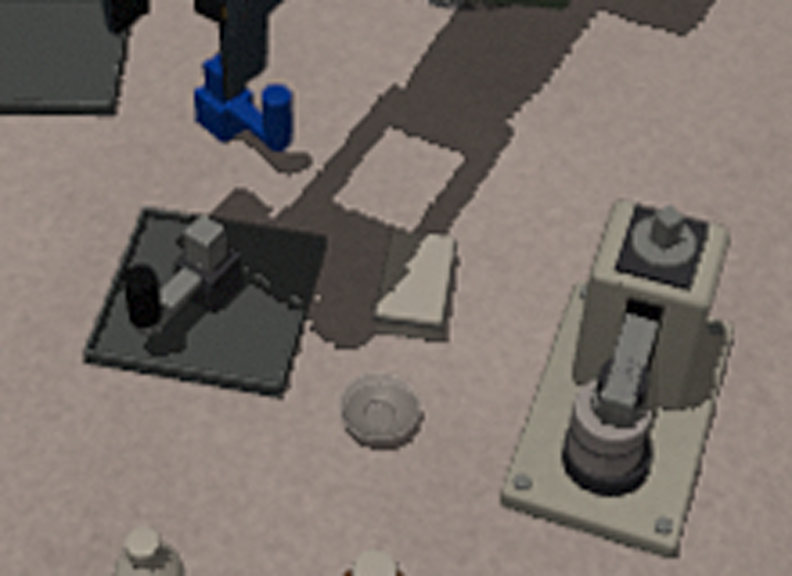

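View pics/wrist24.png

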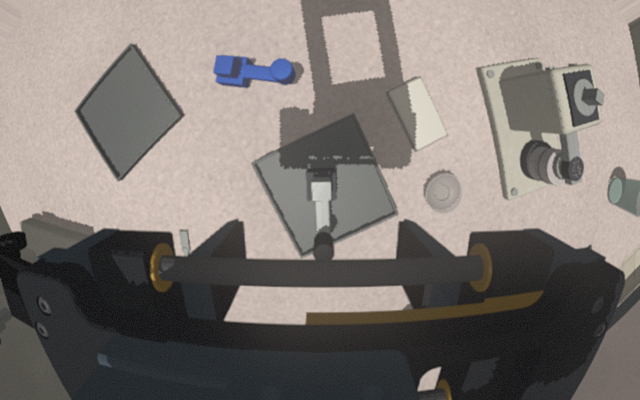

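```bash
python3 - <<'E'
from workcell import env
print(env.job_done())
E
```

```text
the job is handed in; nothing more can be done
None
```

The mould is clamped at roughly 48–50 N, the crank is standing upright in its tray again, and I handed the job in at about 25 s of the 72 s allowed.

**Fitting:** I gripped the crank by its block and lined it up with the shaft flats by sight (about 66°, mod 90). It slid down without resistance and met the collar at tool height 201.0, against an expected 200.8, with about 5 N of contact.

**Winding:** I turned it about 3.8 rad clockwise and stopped on torque. The torque was about 0.53 N m running free and about 0.79 N m (readings 0.76–0.82) at the end.

**Checks that disagreed:**
- **Side load:** Partway through, the torque read 0.89 N m (about 59 N) with a 5–6 N side load on the wrist. I opened and re-closed the fingers, which cleared the side load, and used the later readings. I did not do the backward-torque check I had planned.
- **Mould height:** My rough picture estimate of the mould's height put contact later than the torque did. I trusted the torque, so the clamping force was never checked by a second method.
- **Lifting off:** The wrist showed a downward pull of about 7 N for a moment, then it came free.

**Last pictures:** The crank stood in the leftmost tray, close to where it started. The foot was down on the mould, and the slide box, dish, white bottle and blue crank looked undisturbed. I did not look closely at the amber bottle after the last move, though the arm never went near it. The gripper was open and clear of everything.

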